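Height check of a finger-jointed block under the gauge bridge

TASK

Check that the short finger-jointed block clears the height limit: take it off the top of the stack, lay it flat on the gauge plate in front of the yellow bar, lengthwise along the fence, and slide it under the bar until it is fully home against the red end stop. Hold it against the stop with a light push of about 8 N for a second, never forcing it beyond 12 N on the stop or the bridge, then let go and leave it there; leave the rest of the bench as it is.

Things in the scene. Friction and masses are not known exactly. Their poses are not given: they have to be found in the camera images.
- test_block: The block to check: short pale finger-jointed wood block, 58 mm wide (own x), 130 mm long (own y), 26 mm thick, about 0.13 kg, whitish at one end. Origin at the centre of its underside (to 1 mm), z up. It starts flat on a stack of two slightly smaller dark blocks, its underside 52 mm above the bench; grasp it across the 58 mm width. Either end may go first
- stack_top: Upper of the two smaller dark blocks under the test block, 43 x 120 x 26 mm (x, y, z), origin at the centre of its underside (to 2 mm); loose, must stay where it is
- stack_low: Lower of the two smaller dark blocks, the same size, lying on the bench; loose, must stay where it is
- height_gauge: Fixed gauge: steel plate 100 mm wide (own x), 255 mm long (own y, -125 to +130 mm) on green rails; its running surface is 50 mm above the bench. Origin under the plate at bench height, z up, x roughly away from the robot. The block travels along own -y, through a channel between the bridge posts, own x -31 to +31 mm
- bar_mid (a point): Middle of the underside of the yellow bridge bar, at own y -25 mm of the gauge, 28.5 mm above the plate, so the block has 2.5 mm to spare. The bar is 20 mm deep (along own y) and 14 mm thick and spans the plate; with its bolt heads the bridge is 47 mm high over the plate
- bridge: Two green posts and the yellow bar, fixed to the gauge, same origin and axes as the gauge. The near post spans own y -47 to -3 mm, with a slanted lead-in on to y +13 mm
- end_stop: Red end stop block fixed on the plate, 64 x 22 x 24 mm, rigid; same origin and axes as the gauge
- stop_face (a point): Foot of the stop's face, middle, at own x 0, y -95 mm of the gauge, on the running surface; the face looks along own +y, the point's axes are the gauge's. The exact contact must be felt: the push then rises steeply above the sliding drag. Once the block stands still against the stop the drag fades and the stop takes nearly the whole push
- nut: Dark hex nut, 24 mm across, 13 mm high, on the bench, a bystander; origin at the centre of its underside
- fence_start (a point): On the plate at own x +31, y +118 mm of the gauge: start of the guiding face of the aluminium fence, which is 10 mm high and 14 mm wide and runs along the plate's far side. The near side is open before the bridge, so the block can be nudged square against the fence first; a block pushed in skew rubs hard on the near post
- lead_in (a point): Point on the plate at own x -4, y +75 mm of the gauge: good place for the block's centre when laid down before the bar, 5 mm clear of the fence (the lead-in and roller guide it over); y +65 to +95 mm serves. When home, its centre is at own y -30 mm and its rear end at +35 mm, so it can be pushed from behind all the way, the fingers clear of the bar
- roller_mid (a point): Middle of the white sprung guide roller (32 mm across, free to turn) in the near post. It sticks 7 mm into the channel; the block's front end pushes it aside (about 3 mm, 2 to 5 N) and it then presses the block to the fence. So the block drags at some 1 to 6 N all along, depending on friction, and more for an instant as its front end passes the roller

How it is judged:
On the way, in this order (a step that is already met when the one before it is completed fails the run):
1. the block lies flat on the gauge plate along the fence, in front of the bar (z of test_block in the frame of height_gauge between 0.047 and 0.053 m and y of test_block in the frame of stop_face between 0.135 and 0.21 m and x of test_block in the frame of stop_face between -0.016 and 0.012 m and angle between the y axis of test_block and the y axis of height_gauge, either way round below 0.15 rad and contact force between test_block and height_gauge above 0.3 N), for 0.1 s.
2. the block, home under the bar, is pressed against the end stop with at least 5 N (contact force between test_block and end_stop above 5 N and y of test_block in the frame of stop_face below 0.0695 m and z of test_block in the frame of height_gauge below 0.053 m), for 0.4 s.
At the end, for the whole second after the job is handed in: The block lies flat on the plate under the bar, within about 3 mm of the end stop, along the fence within 0.04 rad, at rest and released; before that it was laid down in front of the bar, slid under it and held against the stop with at least 5 N for 0.4 s (y of test_block in the frame of stop_face between 0.06 and 0.069 m and x of test_block in the frame of stop_face between -0.007 and 0.007 m and z of test_block in the frame of height_gauge between 0.047 and 0.053 m and angle between the y axis of test_block and the y axis of height_gauge, either way round below 0.04 rad and angle between test_block's own z axis and vertical below 0.05 rad and linear speed of test_block below 0.01 m/s); the robot touches nothing.
It fails at once if the block is forced against the end stop with more than 13 N (contact force between test_block and end_stop above 13 N).
It fails at once if the block is forced against the bridge with more than 13 N (contact force between test_block and bridge above 13 N).
It fails at once if the robot presses on the gauge with more than 18 N (contact force between any of the arm, the fingers and height_gauge above 18 N).
It fails at once if a block of the stack or the nut is shifted by more than 20 mm (distance of any of stack_top, stack_low, nut from where it was at the start of the episode above 0.02 m).
It also fails if it takes over 70 s, if anything falls off the work surface, if the arm or the gripper's body presses on something with over 40 N, if the wrist force passes 120 N, or if a joint passes its speed limit or range.

ROBOT

A 7-joint arm with a two-finger parallel gripper is mounted at the origin on the work surface; the furniture and walls round the work are solid. World frame = base frame: x ahead of the robot, y to its left, z up, the work surface at z = 0. Lengths are in m, angles in rad, forces in N, time in s.
With the tool pointing down it reaches from about 0.425 to 0.875 m from the base axis. Payload 8.4 kg.
Tool frame: the origin (TCP) lies at the very end of the fingers, on their centre line; the grasp point (between the pads) lies 19 mm behind it; z points along the fingers, y is the direction in which the jaws open and shut (so a half turn about z gives the same grasp; the last joint's range is limited). The gripper opens to 87 mm and grips with 3 to 60 N. Pads are 19 mm wide; open, the fingers measure 117 mm over their backs; the gripper's body (75 mm by 190 mm) begins 51 mm behind the grasp point.
Start: joints at [1.246, 0.333, 0.04, 1.465, -0.013, 1.343, -0.059], TCP at [0.146, -0.633, 0.223] pointing down, gripper open.
Joint ranges: [-2.58, 2.58], [-0.38, 2.09], [-1.3, 1.39], [0.25, 2.4], [-1.5, 4.64], [0.08, 2.09], [-2.65, 2.65]. Speed limits (rad/s): [2.22, 2.22, 2.79, 2.79, 3.14, 3.14, 3.14].

INTERFACE

Orientations are given as [roll, pitch, yaw] about the fixed x, y, z axes, in that order (R = Rz(yaw) Ry(pitch) Rx(roll)).
In Python, from rig import bot, eyes gives the robot as it stands.
- The arm moves only by the tool apply_moves, never from a script. Its argument "motion" is a list of rows, each a list of 3 entries, a list of its own where there are three numbers: the turn, a rotation vector about the world's x, y, z in degrees, then the shift along the world's x, y, z in m, then the finger opening in m, from 0 to 0.087. In form: [[[wx, wy, wz], [x, y, z], jaw], ...]. A call has 1 to 20 rows; each row shifts and turns the commanded pose from where the row before left it; what a row does not reach is not made up. A row lasts 1/8 s, in which the tool goes at most 62.5 mm and 10.7 degrees, less where a joint would pass 70% of its speed; a pose out of reach is approached as far as the arm can. A call with a gripper value outside its range is refused whole. The fingers move at their own pace and stop on an object; "squeeze" is the grip in N (left out, the last holds). Time passes only in rows, so rows that do not move let the fingers close. It gives the time, the measured TCP pose, the force and the opening at its end, in the units of the state.
- bot.read_state(): the state, without advancing time (a new reading comes with each control period).
- eyes.grab_frame(name): name is "side" or "top" or "wrist"; returns the picture (420x560x3 uint8, red, green, blue); there is no depth.
- eyes.camera_model(name): a dict with "K" (3x3 intrinsics, pixels), "distortion" ([k1, k2, p1, p2, k3] as OpenCV has them; the pictures are not rectified), "xyz" and "rotation" of the camera in the world; the wrist camera has in their place "T_tool_cam" (4x4, takes a point from camera to tool coordinates, whose origin is the TCP and whose axes are the flange's). Camera axes: x right, y down, z forward; pixel columns grow to the right and rows downward; lengths in m; the calibration is good to about 2 mm. A picture is of the moment at which its call begins: read the wrist's pose just before it. camera_model takes no time and is no camera call.
- bot.sign_off(): hands the job in, once; it reports no verdict.
The state is a dict: "time_s": time; "joints": joint angles; "joint_vel": joint speeds; "tau": joint torques, N m; "eef_pos": TCP position; "tcp_rot": TCP orientation; "ft_force": force on the tool from outside, world axes, zero at the start; "torque": the same for the moment, N m; "opening": finger opening in m.
Only numpy, scipy, OpenCV 4.12 (cv2) and the standard library are available. Lean on these libraries where they do the work, as an engineer would, in place of code of your own. Each camera call takes 0.05 s, during which the arm holds its last target.

## Working session

There is one attempt and no reset: what is moved stays moved. The work goes in short steps, Python scripts to look and compute and a tool call to move; the robot and the scene stay as the last step left them, time stands still between calls to the robot, and variables do not carry over. Pictures are saved under pics/ and viewed, and the job is handed in when it is done.

Besides the shell and the picture viewer there is one more tool, called after "Call:" as name([rows], argument=value, ...), one row to a line, values as JSON. apply_moves: Moves the arm, as the interface text tells. Its arguments: {"type":"object","properties":{"motion":{"type":"array"},"squeeze":{"type":"number"}},"required":["motion"]}

```bash
mkdir -p pics; ls; python3 - <<'E'
from rig import bot, eyes
import cv2, numpy as np
np.set_printoptions(precision=4,suppress=True)
print(bot.read_state())
for n in ("side","top","wrist"):
    f=eyes.grab_frame(n); cv2.imwrite(f"pics/{n}0.png",cv2.cvtColor(f,cv2.COLOR_RGB2BGR)); print(n,eyes.camera_model(n))
E
```

```text
pics
{'time_s': 0.0, 'joints': array([ 1.2458,  0.3339,  0.0399,  1.4663, -0.0134,  1.3433, -0.0585]), 'joint_vel': array([ 0.0009, -0.0015, -0.0006,  0.0002,  0.0022,  0.0005,  0.0011]), 'tau': array([ -0.    , -65.6353,   1.3349, -40.3791,  -0.0598,   0.045 ,
         0.0002]), 'eef_pos': array([ 0.1454, -0.633 ,  0.2217]), 'tcp_rot': array([-3.14  ,  0.0001,  0.2258]), 'ft_force': array([-0.4397, -0.2035, -0.3204]), 'torque': array([-0.0536,  0.0423,  0.0061]), 'opening': 0.0867536834895963}
side {'K': array([[490.7288,   0.    , 279.7751],
       [  0.    , 490.7288, 211.3151],
       [  0.    ,   0.    ,   1.    ]]), 'distortion': array([-0.0249,  0.    ,  0.    ,  0.    ,  0.    ]), 'xyz': array([-0.2181,  0.6769,  0.5174]), 'rotation': array([-2.0553,  0.0075, -2.1958])}
top {'K': array([[459.5083,   0.    , 281.9364],
       [  0.    , 459.5083, 209.9701],
       [  0.    ,   0.    ,   1.    ]]), 'distortion': array([0.0405, 0.    , 0.    , 0.    , 0.    ]), 'xyz': array([0.3074, 0.2056, 0.9261]), 'rotation': array([-3.0008,  0.0008, -1.543 ])}
wrist {'K': array([[344.7958,   0.    , 275.0108],
       [  0.    , 344.7958, 211.7712],
       [  0.    ,   0.    ,   1.    ]]), 'distortion': array([-0.0503,  0.    ,  0.    ,  0.    ,  0.    ]), 'T_tool_cam': array([[-0.    , -0.968 , -0.2509,  0.0686],
       [ 1.    ,  0.0002, -0.0008, -0.0003],
       [ 0.0009, -0.2509,  0.968 , -0.1617],
       [ 0.    ,  0.    ,  0.    ,  1.    ]])}
```

View pics/top0.png

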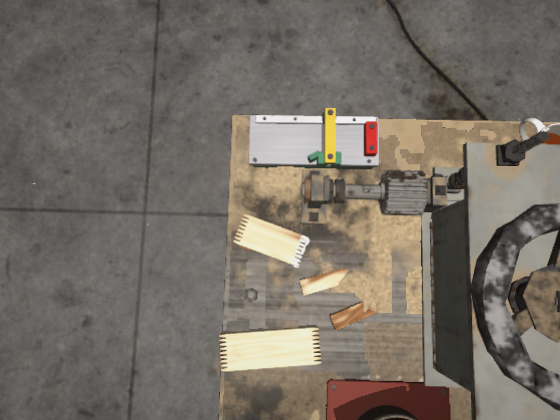

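View pics/side0.png

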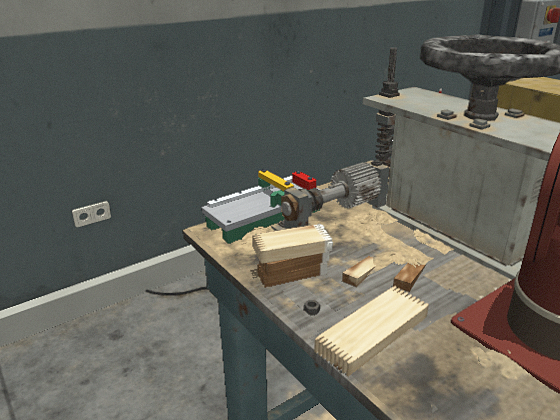

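View pics/wrist0.png

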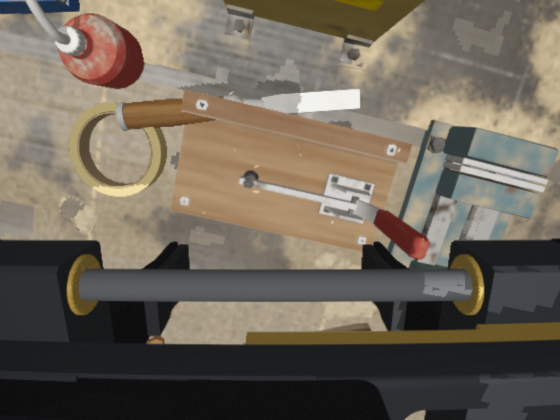

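The top view shows the gauge at (250–380, 110–165), with the yellow bar at u≈330 and the red stop at u≈371. The test block is at (235–310, 215–265) with its white end to the right, and the nut is at (251,295). A tall machine with a handwheel at u>430 stands between the arm and the work. The side view confirms the block is on the dark stack at about (290,245). Next I'll measure.

```bash
cat > h.py <<'E'
from rig import bot, eyes
import cv2, numpy as np
from scipy.spatial.transform import Rotation as R
np.set_printoptions(precision=4,suppress=True)
def cam(n,st=None):
    m=eyes.camera_model(n)
    if n=="wrist":
        st=st or bot.read_state()
        T=np.eye(4);T[:3,:3]=R.from_euler('xyz',st['tcp_rot']).as_matrix();T[:3,3]=st['eef_pos']
        T=T@np.array(m['T_tool_cam']);return m['K'],m['distortion'],T[:3,:3],T[:3,3]
    return m['K'],m['distortion'],R.from_euler('xyz',m['rotation']).as_matrix(),np.array(m['xyz'])
def ray(c,uv):
    K,d,Rm,t=c
    p=cv2.undistortPoints(np.array([[uv]],float),K,d)[0,0]
    v=Rm@np.array([p[0],p[1],1]);return t,v/np.linalg.norm(v)
def onz(c,uv,z):
    o,v=ray(c,uv);return o+v*(z-o[2])/v[2]
def tri(c1,u1,c2,u2):
    o1,v1=ray(c1,u1);o2,v2=ray(c2,u2)
    s=np.linalg.lstsq(np.c_[v1,-v2],o2-o1,rcond=None)[0]
    a=o1+v1*s[0];b=o2+v2*s[1];return (a+b)/2,np.linalg.norm(a-b)
def proj(c,P):
    K,d,Rm,t=c
    P=np.atleast_2d(P); return cv2.projectPoints((P-t)@Rm,np.zeros(3),np.zeros(3),K,d)[0][:,0]
def save(f,n,crop=None,s=1):
    if crop: f=f[crop[1]:crop[3],crop[0]:crop[2]]
    cv2.imwrite(f"pics/{n}.png",cv2.cvtColor(cv2.resize(f,None,fx=s,fy=s,interpolation=cv2.INTER_CUBIC),cv2.COLOR_RGB2BGR))
def load(n): return cv2.cvtColor(cv2.imread(f"pics/{n}.png"),cv2.COLOR_BGR2RGB)
E
python3 - <<'E'
from h import *
t=load("top0"); s=load("side0")
save(t,"t0a",(210,90,410,290),3); save(s,"s0a",(180,150,350,300),4)
c=cam("top"); 
for uv in [(441,145),(467,143),(430,380),(327,380),(560,145),(410,190),(305,190)]:
    print(uv,onz(c,uv,0.0),onz(c,uv,.2))
# machine: top corner of box, in both views
print(tri(c,(467,143),cam("side"),(378,100)))
E
```

```text
(441, 145) [ 0.5831 -0.1146  0.    ] [ 0.5236 -0.0454  0.2   ]
(467, 143) [ 0.5886 -0.1677  0.    ] [ 0.5279 -0.087   0.2   ]
(430, 380) [ 0.1175 -0.0827  0.    ] [ 0.1585 -0.0205  0.2   ]
(327, 380) [0.1109 0.1142 0.    ] [0.1533 0.1339 0.2   ]
(560, 145) [ 0.5884 -0.3546  0.    ] [ 0.5277 -0.2336  0.2   ]
(410, 190) [ 0.487  -0.0502  0.    ] [0.4482 0.0051 0.2   ]
(305, 190) [0.4812 0.1639 0.    ] [0.4437 0.1729 0.2   ]
(array([ 0.5052, -0.0812,  0.2406]), np.float64(0.02938033420012706))
```

```bash
python3 - <<'E'
from h import *
t=load("top0");s=load("side0")
save(t,"t0b",(360,90,560,420),2); save(s,"s0b",(330,0,560,330),1.8)
E
```

```text
(no output)
```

View pics/t0a.png

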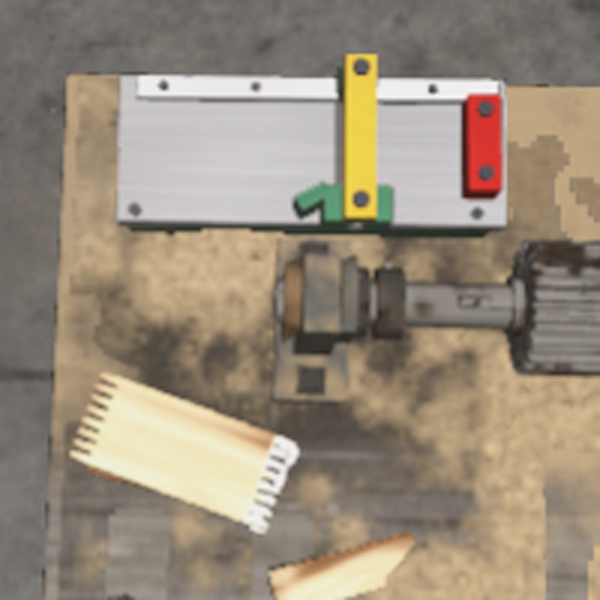

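View pics/s0a.png

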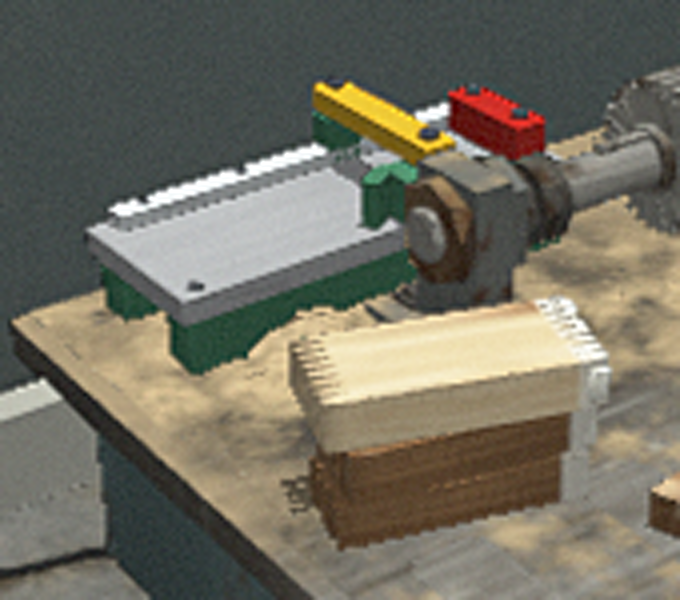

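View pics/t0b.png

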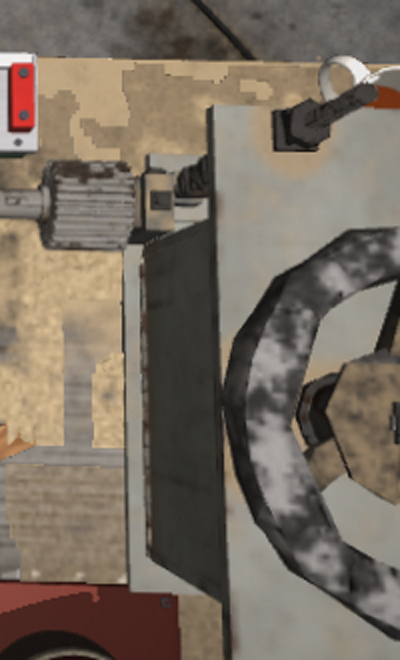

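View pics/s0b.png

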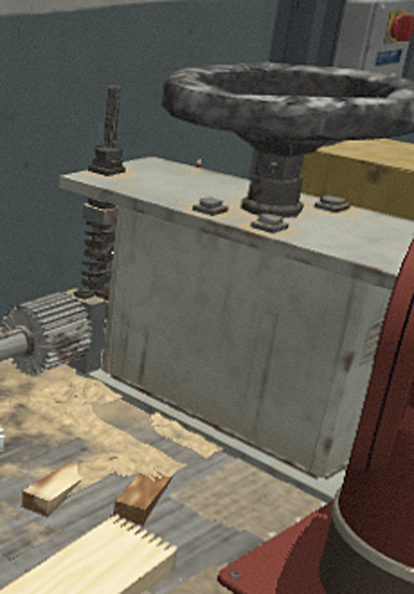

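```bash
python3 - <<'E'
from h import *
c=cam("top");s=cam("side")
print("plate corner",tri(c,(466.5,143.5),s,(364,100)))
# wheel hub/rim: leftmost point by side ~ max(x,y) direction ; spindle bolt top
print("bolt top",tri(c,(360+375/2,90+95/2),s,(330+113/1.8,86/1.8)))
for z in (.3,.4,.5): print(z,onz(c,(360+225/2,90+395/2),z),onz(s,(330+165/1.8,85/1.8),z),onz(s,(330+165/1.8,85/1.8),z))
# gauge, z=.05 plate corners (top crop /3 + offset)
T=lambda u,v:(210+u/3,90+v/3)
for n,uv,z in [("plate +y near",T(117,222),.05),("plate +y far",T(118,77),.05),("plate -y near",T(506,229),.05),("fence start",T(137,98),.06),("fence far@bar",T(343,101),.06),
 ("stop +y near",T(462,192),.074),("stop +y far",T(468,97),.074),("bar +y near",T(344,218),.0925),("bar +y far",T(344,55),.0925),("bar -y near",T(377,220),.0925),("bar -y far",T(378,54),.0925),
 ("blk a",T(105,375),.078),("blk b",T(70,456),.078),("blk c white far",T(297,440),.078),("blk d white near",T(262,533),.078),("nut",(251,295),.01),
 ("motor block near z.07",T(275,240),.07),("mb",T(275,398),.0)]:
    print(n,onz(c,uv,z))
E
```

```text
plate corner (array([ 0.5147, -0.0699,  0.2406]), np.float64(8.549026989199438e-05))
bolt top (array([ 0.4956, -0.1282,  0.3449]), np.float64(0.006670964859944374))
0.3 [ 0.2988 -0.0483  0.3   ] [ 0.6424 -0.3985  0.3   ] [ 0.6424 -0.3985  0.3   ]
0.4 [ 0.3001 -0.0077  0.4   ] [0.2466 0.0962 0.4   ] [0.2466 0.0962 0.4   ]
0.5 [0.3015 0.0328 0.5   ] [-0.1492  0.5908  0.5   ] [-0.1492  0.5908  0.5   ]
plate +y near [0.5204 0.2765 0.05  ]
plate +y far [0.6182 0.2795 0.05  ]
plate -y near [0.5225 0.0238 0.05  ]
fence start [0.6009 0.2658 0.06  ]
fence far@bar [0.6025 0.1317 0.06  ]
stop +y near [0.5399 0.0566 0.074 ]
stop +y far [0.6024 0.0531 0.074 ]
bar +y near [0.5164 0.1327 0.0925]
bar +y far [0.6213 0.1343 0.0925]
bar -y near [0.5157 0.1122 0.0925]
bar -y far [0.6225 0.113  0.0925]
blk a [0.4162 0.2781 0.078 ]
blk b [0.3654 0.2976 0.078 ]
blk c white far [0.3791 0.1582 0.078 ]
blk d white near [0.3217 0.1785 0.078 ]
nut [0.2673 0.2659 0.01  ]
motor block near z.07 [0.5066 0.1742 0.07  ]
mb [0.4137 0.1693 0.    ]
```

Block centre is about (0.371, 0.228) with yaw about −0.33. The gauge origin is about (0.571, 0.148) with yaw about 0.01. The machine's handwheel reaches z≈0.36–0.4, so I'll lift first.

Call:
apply_moves([
  [[0,0,0],[0,0,0.05],0.087],
  [[0,0,0],[0,0,0.06],0.087],
  [[0,0,0],[0,0,0.06],0.087],
  [[0,0,0],[0,0,0.06],0.087],
  [[0,0,0],[0,0,0.05],0.087],
])

```text
time_s: 0.78
eef_pos: [0.1454, -0.6331, 0.5051]
tcp_rot: [3.14, -0.0, 0.226]
ft_force: [-0.8, -0.5, 0.1]
opening: 0.0869
```

```bash
python3 - <<'E'
from h import *
print(bot.read_state())
save(eyes.grab_frame("wrist"),"w1");save(eyes.grab_frame("side"),"s1")
E
```

```text
{'time_s': 0.775, 'joints': array([ 1.2376,  0.3728,  0.0674,  0.8424, -0.0262,  1.9255, -0.0538]), 'joint_vel': array([ 0.0012,  0.3197,  0.0584, -1.229 , -0.0467,  0.9281,  0.0142]), 'tau': array([ -0.249 , -71.1308,   1.2502, -33.6482,   0.0108,  -1.4819,
        -0.0275]), 'eef_pos': array([ 0.1454, -0.6331,  0.5051]), 'tcp_rot': array([ 3.1401, -0.0001,  0.2258]), 'ft_force': array([-0.8286, -0.5093,  0.1227]), 'torque': array([-0.0814,  0.0003,  0.0308]), 'opening': 0.08685475002271188}
```

View pics/w1.png

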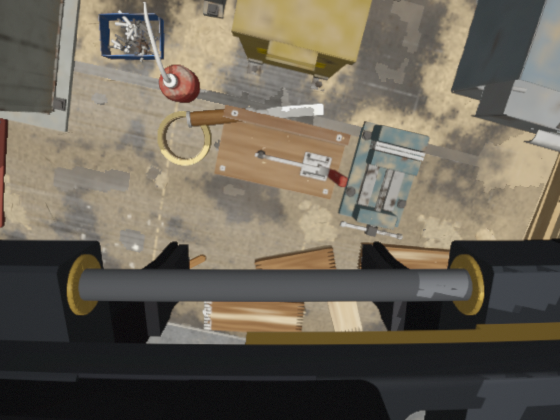

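View pics/s1.png

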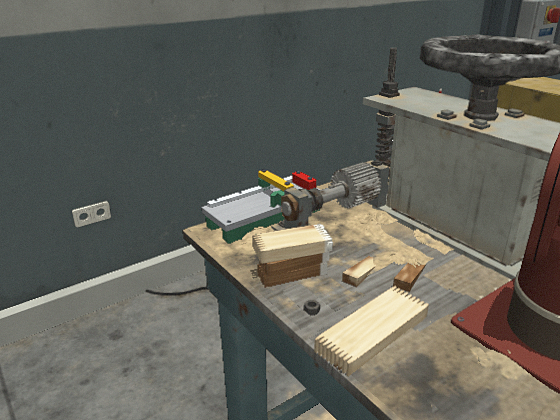

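```bash
python3 - <<'E'
import numpy as np
az=np.linspace(-1.345,0.12,17); r=np.linspace(.6496,.54,17)
p=np.c_[r*np.cos(az),r*np.sin(az)]
print(np.round(np.diff(p,axis=0),3).tolist(),p[-1])
E
```

```text
[[0.055, 0.022], [0.052, 0.027], [0.049, 0.032], [0.045, 0.036], [0.041, 0.039], [0.037, 0.042], [0.033, 0.045], [0.028, 0.048], [0.023, 0.049], [0.018, 0.051], [0.013, 0.052], [0.008, 0.052], [0.004, 0.052], [-0.001, 0.051], [-0.006, 0.05], [-0.011, 0.049]] [0.53611666 0.06464459]
```

Call:
apply_moves([
  [[0,0,3.65],[0.055,0.022,0],0.087],
  [[0,0,3.65],[0.052,0.027,0],0.087],
  [[0,0,3.65],[0.049,0.032,0],0.087],
  [[0,0,3.65],[0.045,0.036,0],0.087],
  [[0,0,3.65],[0.041,0.039,0],0.087],
  [[0,0,3.65],[0.037,0.042,0],0.087],
  [[0,0,3.65],[0.033,0.045,0],0.087],
  [[0,0,3.65],[0.028,0.048,0],0.087],
])

```text
time_s: 1.88
eef_pos: [0.4865, -0.3409, 0.5014]
tcp_rot: [-3.14, 0.0, 0.738]
ft_force: [0.9, 0.1, 0.2]
opening: 0.0867
```

Call:
apply_moves([
  [[0,0,3.65],[0.023,0.049,0],0.087],
  [[0,0,3.65],[0.018,0.051,0],0.087],
  [[0,0,3.65],[0.013,0.052,0],0.087],
  [[0,0,3.65],[0.008,0.052,0],0.087],
  [[0,0,3.65],[0.004,0.052,0],0.087],
  [[0,0,3.65],[-0.001,0.051,0],0.087],
  [[0,0,3.65],[-0.006,0.05,0],0.087],
  [[0,0,3.65],[-0.011,0.049,0],0.087],
  [[0,0,0],[0,0,0],0.087],
])

```text
time_s: 3.0
eef_pos: [0.5321, 0.0681, 0.5025]
tcp_rot: [-3.141, -0.001, 1.253]
ft_force: [-0.8, -0.1, 0.4]
opening: 0.087
```

```bash
python3 - <<'E'
from h import *
print(bot.read_state())
save(eyes.grab_frame("wrist"),"w2")
E
```

```text
{'time_s': 3.0, 'joints': array([ 0.2339,  0.1424, -0.5263,  1.1508,  0.0737,  1.8666, -0.584 ]), 'joint_vel': array([ 0.0427,  0.015 ,  0.071 , -0.0128,  0.0283,  0.0011,  0.0112]), 'tau': array([ -2.0172, -47.2414,  -4.2179, -38.9775,  -0.5247,  -0.0468,
        -0.2373]), 'eef_pos': array([0.5321, 0.0681, 0.5025]), 'tcp_rot': array([-3.1412, -0.0008,  1.2533]), 'ft_force': array([-0.7764, -0.1114,  0.4321]), 'torque': array([-0.0543, -0.0994, -0.0253]), 'opening': 0.08699984475784711}
```

View pics/w2.png

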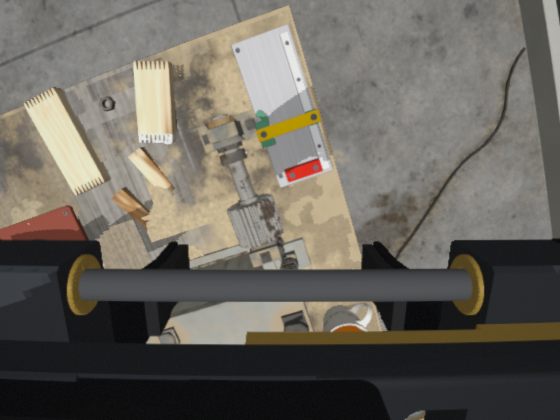

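Wrist view: test block at (135–172, 60–142), long axis nearly vertical in the image; gauge at (235–330, 28–187). I'll move closer for a finer fix.

Call:
apply_moves([
  [[0,0,0],[-0.02,0.01,-0.04],0.087],
  [[0,0,0],[-0.02,0.01,-0.04],0.087],
  [[0,0,0],[-0.02,0.01,-0.04],0.087],
  [[0,0,0],[-0.02,0.01,-0.03],0.087],
  [[0,0,0],[0,0,0],0.087],
  [[0,0,0],[0,0,0],0.087],
])

```text
time_s: 3.8
eef_pos: [0.4545, 0.1024, 0.3534]
tcp_rot: [3.14, -0.0, 1.243]
ft_force: [0.6, 0.1, -0.8]
opening: 0.0872
```

```bash
python3 - <<'E'
from h import *
st=bot.read_state();print(st)
f=eyes.grab_frame("wrist");save(f,"w3")
save(f,"w3a",(60,0,360,240),2.6)
np.save("w3st.npy",np.r_[st['eef_pos'],st['tcp_rot']])
E
```

```text
{'time_s': 3.8, 'joints': array([ 0.2685, -0.0649, -0.5456,  1.6434, -0.0333,  1.5526, -0.6034]), 'joint_vel': array([-0.0032,  0.0079, -0.0003, -0.0229, -0.001 , -0.0014, -0.0006]), 'tau': array([ -0.3035, -31.9295,   0.8348, -40.1685,  -0.1415,   0.0075,
        -0.0012]), 'eef_pos': array([0.4545, 0.1024, 0.3534]), 'tcp_rot': array([ 3.1405, -0.0003,  1.2431]), 'ft_force': array([ 0.6212,  0.0767, -0.7847]), 'torque': array([-0.0225, -0.1049, -0.0372]), 'opening': 0.08715144304184853}
```

View pics/w3a.png

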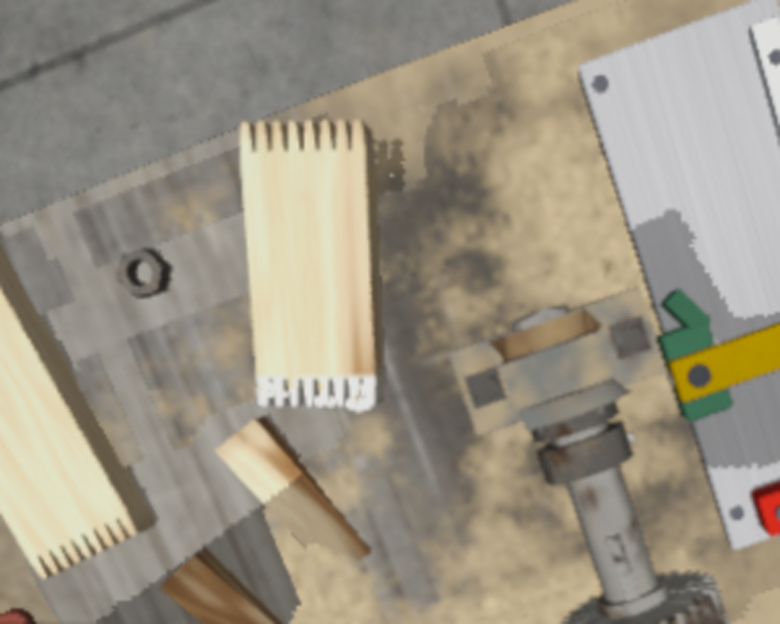

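```bash
python3 - <<'E'
from h import *
a=np.load("w3st.npy");c=cam("wrist",dict(eef_pos=a[:3],tcp_rot=a[3:]))
W=lambda u,v:(60+u/2.6,v/2.6)
P=[onz(c,W(*p),.078)[:2] for p in [(241,123),(364,122),(369,405),(259,405)]]
for p in P:print(p)
P=np.array(P);e1=(P[0]+P[1])/2;e2=(P[2]+P[3])/2
d=e1-e2;print("len",np.linalg.norm(d),"cen",P.mean(0),"yaw",np.arctan2(d[1],d[0])-np.pi/2, "w",np.linalg.norm(P[0]-P[1]),np.linalg.norm(P[2]-P[3]))
for u in (0,1): 
    d=P[1-u]-P[2+u];print("edge",np.arctan2(d[1],d[0])-np.pi/2)
for p in [(581,67),(735,548)]: print(onz(c,W(*p),.05))
print("top corners in top cam",proj(cam("top"),np.c_[P,np.full(4,.078)]))
# full-frame plate/bar pts view
f=load("w3");save(f,"w3b",(260,0,460,240),3)
E
```

```text
[0.368  0.2979]
[0.4213 0.2794]
[0.3767 0.1593]
[0.3258 0.1769]
len 0.12810471239517043 cen [0.373  0.2284] yaw -0.34579989879848694 w 0.05641922293270567 0.05382206451354397
edge -0.35594102272135597
edge -0.33566212213835755
[0.5247 0.2758 0.05  ]
[0.528  0.0247 0.05  ]
top corners in top cam [[233.2571 240.5822]
 [244.4074 212.2497]
 [308.3949 237.9573]
 [298.2721 265.4328]]
```

View pics/w3b.png

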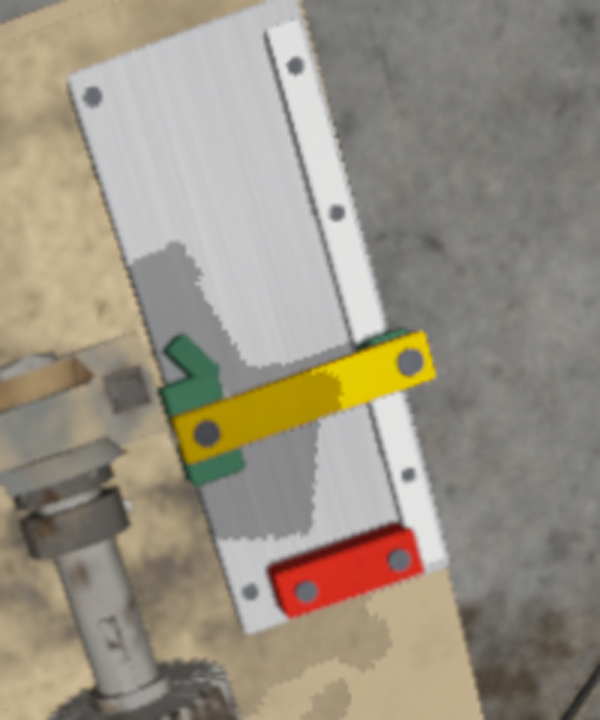

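```bash
python3 - <<'E'
from h import *
a=np.load("w3st.npy");c=cam("wrist",dict(eef_pos=a[:3],tcp_rot=a[3:]))
W=lambda u,v:(260+u/3,v/3)
D={}
for n,p,z in [("pl+n",(69,77),.05),("pl-n",(246,634),.05),("f0",(266,35),.06),("f1",(400,525),.06),("b+n",(173,416),.0925),("b+f",(424,331),.0925),("b-f",(436,377),.0925),("b-n",(183,464),.0925),("s+n",(271,567),.074),("s+f",(413,524),.074)]:
    D[n]=onz(c,W(*p),z);print(n,D[n])
def ang(p,q): d=D[q]-D[p];return np.arctan2(d[1],d[0])
print("y-yaws",ang("pl-n","pl+n")-np.pi/2,ang("f1","f0")-np.pi/2,"x-yaws",ang("b+n","b+f"),ang("b-n","b-f"),ang("s+n","s+f"))
E
```

```text
pl+n [0.5242 0.2761 0.05  ]
pl-n [0.5269 0.0242 0.05  ]
f0 [0.6034 0.2637 0.06  ]
f1 [0.6049 0.0533 0.06  ]
b+n [0.5195 0.1336 0.0925]
b+f [0.624  0.1337 0.0925]
b-f [0.6243 0.1149 0.0925]
b-n [0.5177 0.1141 0.0925]
s+n [0.5429 0.057  0.074 ]
s+f [0.6064 0.0554 0.074 ]
y-yaws 0.010501228538687624 0.0070223093655226165 x-yaws 0.000650657033430479 0.007558528068968965 -0.024777728492011812
```

Call:
apply_moves([
  [[0,0,-0.6],[-0.02,0.03,-0.04],0.087],
  [[0,0,0],[-0.02,0.03,-0.04],0.087],
  [[0,0,0],[-0.02,0.03,-0.04],0.087],
  [[0,0,0],[-0.0225,0.0356,-0.04],0.087],
  [[0,0,0],[0,0,-0.03],0.087],
  [[0,0,0],[0,0,0],0.087],
  [[0,0,0],[0,0,0],0.087],
])

```text
time_s: 4.72
eef_pos: [0.3725, 0.2293, 0.1641]
tcp_rot: [3.141, -0.002, 1.233]
ft_force: [0.3, 0.1, -0.0]
opening: 0.0867
```

```bash
python3 - <<'E'
from h import *
print(bot.read_state())
save(eyes.grab_frame("wrist"),"w4");f=eyes.grab_frame("side");save(f,"s4",(180,100,380,300),3)
E
```

```text
{'time_s': 4.725, 'joints': array([ 0.1276, -0.033 , -0.7528,  2.0005, -0.0249,  1.1636, -0.9526]), 'joint_vel': array([ 0.0029, -0.0115, -0.001 , -0.0015, -0.0012, -0.0033, -0.0022]), 'tau': array([ -0.247 , -26.3209,   0.6129, -37.1986,  -0.043 ,  -0.0334,
        -0.0094]), 'eef_pos': array([0.3725, 0.2293, 0.1641]), 'tcp_rot': array([ 3.1408, -0.0016,  1.2333]), 'ft_force': array([ 0.3073,  0.0546, -0.0227]), 'torque': array([-0.0021, -0.0566,  0.0059]), 'opening': 0.0867084867378936}
```

View pics/w4.png

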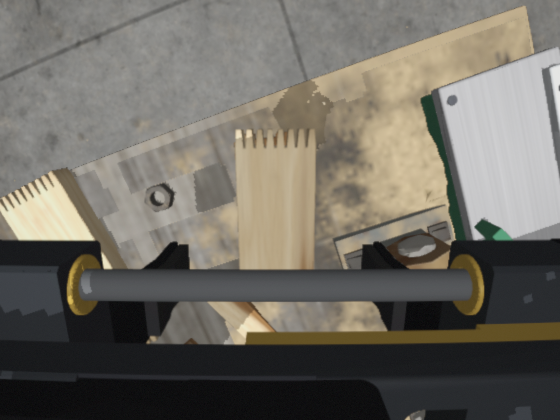

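View pics/s4.png

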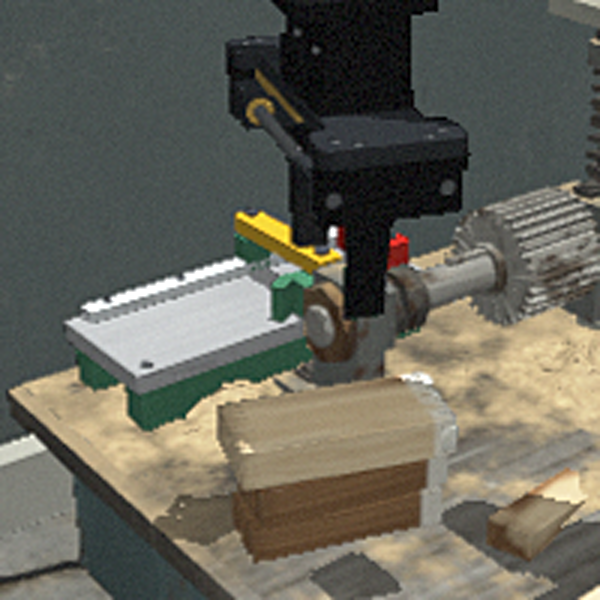

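```bash
python3 - <<'E'
from h import *
c=cam("top");s=cam("side")
print(tri(c,(210+310/3,90+245/3),s,(180+440/4,150+155/4)), tri(c,(210+340/3,90+335/3),s,(180+475/4,150+175/4)))
E
```

```text
(array([0.4927, 0.1497, 0.103 ]), np.float64(0.011283039626563915)) (array([0.4472, 0.1431, 0.1063]), np.float64(0.020358843605177847))
```

Call:
apply_moves([
  [[0,0,0],[-0.0005,-0.001,-0.03],0.087],
  [[0,0,0],[0,0,-0.03],0.087],
  [[0,0,0],[0,0,-0.02],0.087],
  [[0,0,0],[0,0,-0.012],0.087],
  [[0,0,0],[0,0,-0.008],0.087],
  [[0,0,0],[0,0,0],0.087],
  [[0,0,0],[0,0,0],0.087],
])

```text
time_s: 5.7
eef_pos: [0.371, 0.2284, 0.0632]
tcp_rot: [3.141, -0.001, 1.234]
ft_force: [0.1, 0.4, -1.2]
opening: 0.0872
```

Call:
apply_moves([
  [[0,0,0],[0,0,0.001],0.07],
  [[0,0,0],[0,0,0],0.062],
  [[0,0,0],[0,0,0],0.05],
  [[0,0,0],[0,0,0],0.05],
  [[0,0,0],[0,0,0],0.05],
  [[0,0,0],[0,0,0],0.05],
], squeeze=30)

```text
time_s: 6.45
eef_pos: [0.3707, 0.2281, 0.0636]
tcp_rot: [3.141, -0.0, 1.235]
ft_force: [0.9, -0.6, 1.5]
opening: 0.0577
```

Gripped at 57.7 mm. Lifting.

Call:
apply_moves([
  [[0,0,0],[0,0,0.01],0.05],
  [[0,0,0],[0,0,0.02],0.05],
  [[0,0,0],[0,0,0.03],0.05],
  [[0,0,0],[0,0,0.03],0.05],
  [[0,0,0],[0,0,0.03],0.05],
  [[0,0,0],[0,0,0],0.05],
  [[0,0,0],[0,0,0],0.05],
])

```text
time_s: 7.32
eef_pos: [0.3701, 0.2279, 0.183]
tcp_rot: [-3.141, 0.001, 1.235]
ft_force: [-0.8, -0.5, -2.3]
opening: 0.0577
```

```bash
python3 - <<'E'
from h import *
st=bot.read_state();print(st)
f=eyes.grab_frame("wrist");save(f,"w5");f=eyes.grab_frame("side");save(f,"s5",(180,70,380,300),2.6)
np.save("w5st.npy",np.r_[st['eef_pos'],st['tcp_rot']])
E
```

```text
{'time_s': 7.325, 'joints': array([ 0.1417, -0.0591, -0.7549,  1.9787, -0.0433,  1.207 , -0.933 ]), 'joint_vel': array([-0.001 ,  0.0146,  0.0008,  0.0115,  0.0023, -0.0015, -0.0004]), 'tau': array([ -0.0246, -27.4387,   1.4113, -40.5989,  -0.1001,  -0.0331,
         0.0231]), 'eef_pos': array([0.3701, 0.2279, 0.183 ]), 'tcp_rot': array([-3.1412,  0.0006,  1.2347]), 'ft_force': array([-0.8262, -0.4568, -2.307 ]), 'torque': array([-0.075 , -0.0349, -0.0242]), 'opening': 0.057721774920325514}
```

View pics/w5.png

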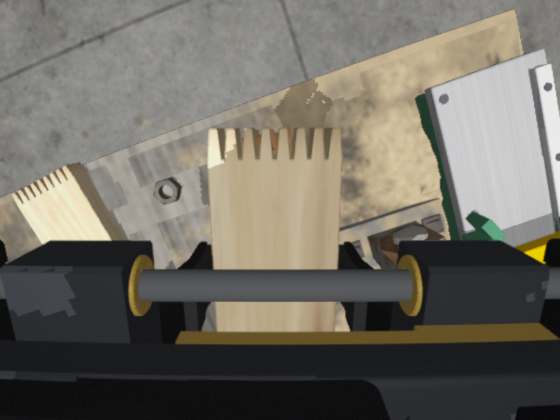

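View pics/s5.png

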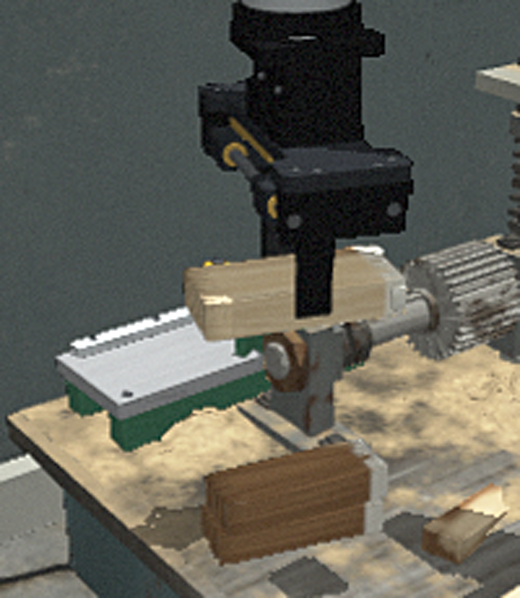

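The block is held level; the stack is undisturbed. Its free end is at rows ≈129, columns 210–340. Computing the in-hand offset.

```bash
python3 - <<'E'
from h import *
a=np.load("w5st.npy");c=cam("wrist",dict(eef_pos=a[:3],tcp_rot=a[3:]))
z=a[2]+.0145
ye=a[5]; tx=np.array([np.cos(ye),np.sin(ye)]);ty=np.array([np.sin(ye),-np.cos(ye)])
for uv in [(209,129),(341,129),(209,240),(341,240)]:
    d=onz(c,uv,z)[:2]-a[:2];print(uv,d@tx,d@ty)
# target
g=np.array([.573,.149]);y=.008
for off in (0,):
    ctr=g+R.from_euler('z',y).as_matrix()[:2,:2]@np.array([-.004,.078]);print(ctr)
E
```

```text
(209, 129) 0.06636218252312605 -0.02746358409381029
(341, 129) 0.06636180234486576 0.02756715184958973
(209, 240) 0.01754505422044797 -0.02974116281520549
(341, 240) 0.017565400361547304 0.029839822912025898
[0.5684 0.227 ]
```

Call:
apply_moves([
  [[0,0,2],[0.02,0,0],0.05],
  [[0,0,3],[0.03,0,0],0.05],
  [[0,0,4],[0.035,0,0],0.05],
  [[0,0,4],[0.035,0,0],0.05],
  [[0,0,3],[0.035,-0.001,0],0.05],
  [[0,0,2.7],[0.026,-0.001,-0.01],0.05],
  [[0,0,1],[0.017,0,-0.02],0.05],
  [[0,0,0],[0,0,-0.03],0.05],
  [[0,0,0],[0,0,-0.02],0.05],
  [[0,0,0],[0,0,0],0.05],
  [[0,0,0],[0,0,0],0.05],
])

```text
time_s: 8.8
eef_pos: [0.5688, 0.2265, 0.1044]
tcp_rot: [3.141, -0.0, 1.579]
ft_force: [-0.2, 0.1, -2.1]
opening: 0.0573
```

```bash
python3 - <<'E'
from h import *
st=bot.read_state();print(st)
f=eyes.grab_frame("wrist");save(f,"w6");f=eyes.grab_frame("side");save(f,"s6",(180,70,380,300),2.6);f=eyes.grab_frame("top");save(f,"t6",(210,50,410,250),3)
np.save("w6st.npy",np.r_[st['eef_pos'],st['tcp_rot']])
E
```

```text
{'time_s': 8.8, 'joints': array([ 0.0921,  0.4307, -0.6861,  1.6722,  0.2949,  1.1438, -0.6645]), 'joint_vel': array([ 0.0002, -0.0136, -0.0014, -0.0089,  0.0009, -0.001 ,  0.0008]), 'tau': array([  0.0824, -60.4381,  -9.9904, -35.9453,  -0.0448,   0.0142,
        -0.0063]), 'eef_pos': array([0.5688, 0.2265, 0.1044]), 'tcp_rot': array([ 3.1408, -0.0004,  1.5787]), 'ft_force': array([-0.238 ,  0.1267, -2.0993]), 'torque': array([-0.0024, -0.1394, -0.0062]), 'opening': 0.05733337200064567}
```

View pics/w6.png

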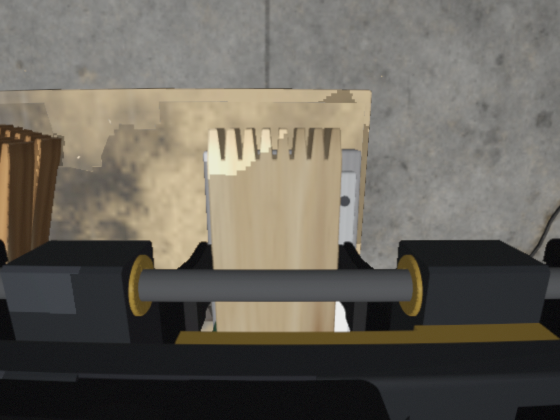

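View pics/s6.png

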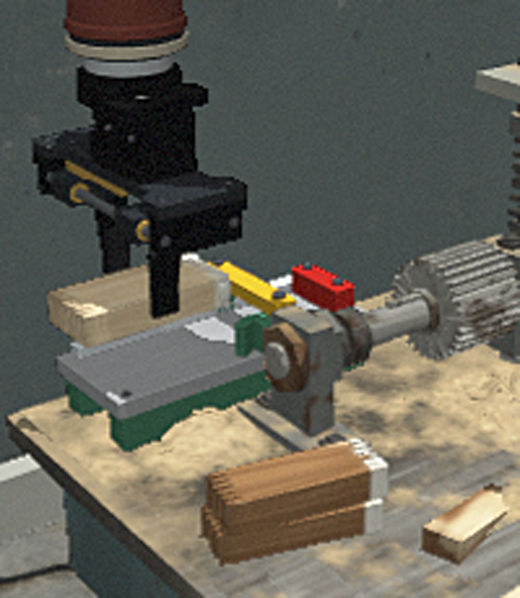

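View pics/t6.png

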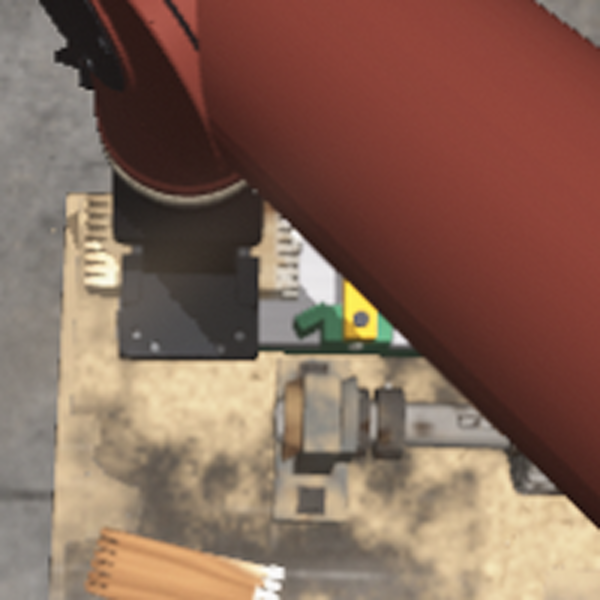

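```bash
python3 - <<'E'
from h import *
a=np.load("w6st.npy");c=cam("wrist",dict(eef_pos=a[:3],tcp_rot=a[3:]))
for uv,z in [((206,152),.05),((358.5,152),.05),((356,172),.06)]: print(onz(c,uv,z))
save(load("w6"),"w6a",(180,80,400,340),3)
E
```

```text
[0.5257 0.2775 0.05  ]
[0.6206 0.2782 0.05  ]
[0.6174 0.2671 0.06  ]
```

View pics/w6a.png

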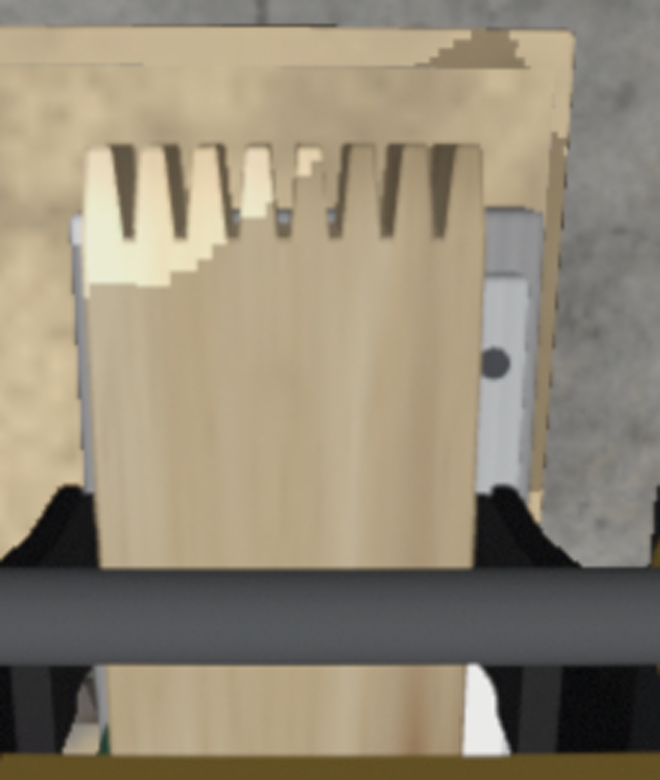

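Aligned: the plate centre line is at x≈0.573 and the block sits at about −4 mm, +80 mm in the gauge frame. Lowering.

Call:
apply_moves([
  [[0,0,0],[0,0,-0.015],0.05],
  [[0,0,0],[0,0,-0.014],0.05],
  [[0,0,0],[0,0,-0.007],0.05],
  [[0,0,0],[0,0,-0.002],0.05],
  [[0,0,0],[0,0,-0.001],0.05],
  [[0,0,0],[0,0,0],0.05],
  [[0,0,0],[0,0,0],0.05],
])

```text
time_s: 9.82
eef_pos: [0.5687, 0.2262, 0.0649]
tcp_rot: [3.141, -0.0, 1.578]
ft_force: [-0.6, -0.4, -0.6]
opening: 0.0578
```

Call:
apply_moves([
  [[0,0,0],[0,0,-0.001],0.05],
  [[0,0,0],[0,0,0],0.05],
])

```text
time_s: 10.07
eef_pos: [0.5685, 0.2261, 0.0635]
tcp_rot: [-3.142, 0.0, 1.578]
ft_force: [-0.3, 0.6, -1.9]
opening: 0.0578
```

Call:
apply_moves([
  [[0,0,0],[0,0,-0.001],0.05],
  [[0,0,0],[0,0,0],0.05],
])

```text
time_s: 10.32
eef_pos: [0.5684, 0.2261, 0.0624]
tcp_rot: [-3.141, 0.0, 1.578]
ft_force: [-0.2, 0.7, -2.3]
opening: 0.0575
```

Call:
apply_moves([
  [[0,0,0],[0,0,-0.0005],0.05],
  [[0,0,0],[0,0,0],0.05],
])

```text
time_s: 10.58
eef_pos: [0.5685, 0.2261, 0.062]
tcp_rot: [-3.141, -0.0, 1.578]
ft_force: [-0.2, -0.1, -1.8]
opening: 0.0578
```

Call:
apply_moves([
  [[0,0,0],[0,0,-0.0005],0.05],
  [[0,0,0],[0,0,0],0.05],
])

```text
time_s: 10.82
eef_pos: [0.5686, 0.2261, 0.0618]
tcp_rot: [3.141, 0.0, 1.578]
ft_force: [-1.5, -2.2, 1.9]
opening: 0.0577
```

Call:
apply_moves([
  [[0,0,0],[0,0,-0.0005],0.05],
  [[0,0,0],[0,0,0],0.05],
])

```text
time_s: 11.08
eef_pos: [0.5686, 0.2262, 0.0617]
tcp_rot: [3.141, 0.0, 1.578]
ft_force: [-3.6, -2.1, 6.6]
opening: 0.0579
```

Touched down (+8 N change). Releasing slightly, then up.

Call:
apply_moves([
  [[0,0,0],[0,0,0.0005],0.06],
  [[0,0,0],[0,0,0],0.066],
  [[0,0,0],[0,0,0],0.068],
  [[0,0,0],[0,0,0],0.068],
])

```text
time_s: 11.58
eef_pos: [0.5685, 0.2261, 0.0615]
tcp_rot: [-3.142, -0.0, 1.578]
ft_force: [0.5, -0.1, 0.0]
opening: 0.0676
```

Call:
apply_moves([
  [[0,0,0],[0,0,0.01],0.07],
  [[0,0,0],[0,0,0.02],0.07],
  [[0,0,0],[0,0,0.03],0.07],
  [[0,0,0],[0,0.05,0.03],0.07],
  [[0,0,0],[0,0.04,0],0.06],
  [[0,0,0],[0,0,0],0.03],
  [[0,0,0],[0,0,0],0.02],
])

```text
time_s: 12.45
eef_pos: [0.5688, 0.3158, 0.1523]
tcp_rot: [3.141, 0.0, 1.578]
ft_force: [-0.0, -0.4, -0.3]
opening: 0.0475
```

```bash
python3 - <<'E'
from h import *
st=bot.read_state();print(st)
f=eyes.grab_frame("wrist");save(f,"w7");f=eyes.grab_frame("side");save(f,"s7",(180,70,380,300),2.6)
f=eyes.grab_frame("top");save(f,"t7",(210,50,410,250),3)
E
```

```text
{'time_s': 12.45, 'joints': array([-0.0509,  0.4694, -0.7049,  1.5221,  0.313 ,  1.2651, -0.7893]), 'joint_vel': array([ 0.0183, -0.0008,  0.013 ,  0.0109,  0.0039, -0.0067, -0.0029]), 'tau': array([ -1.9538, -65.742 , -12.6179, -37.9893,  -0.2353,  -0.0839,
        -0.031 ]), 'eef_pos': array([0.5688, 0.3158, 0.1523]), 'tcp_rot': array([3.141 , 0.0002, 1.5784]), 'ft_force': array([-0.0256, -0.3997, -0.2635]), 'torque': array([-0.0179, -0.1576,  0.0317]), 'opening': 0.047508962287636076}
```

View pics/s7.png

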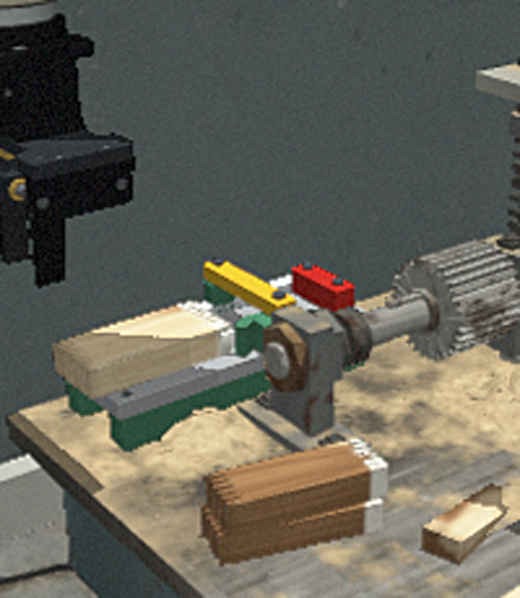

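View pics/t7.png

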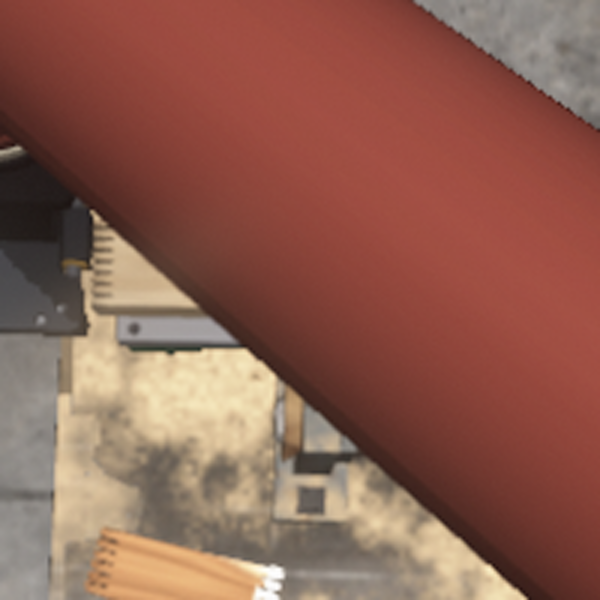

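The block lies flat on the plate, white end towards the bar, with its rear end at y≈0.2925. I'll go down behind it with the fingers nearly closed to push.

Call:
apply_moves([
  [[0,0,0],[0.002,0.003,-0.03],0.016],
  [[0,0,0],[0,0,-0.03],0.016],
  [[0,0,0],[0,0,-0.02],0.016],
  [[0,0,0],[0,0,-0.011],0.016],
  [[0,0,0],[0,0,-0.004],0.016],
  [[0,0,0],[0,0,0],0.016],
  [[0,0,0],[0,0,0],0.016],
])

```text
time_s: 13.48
eef_pos: [0.571, 0.3194, 0.0575]
tcp_rot: [3.14, -0.001, 1.578]
ft_force: [1.5, -0.5, -0.4]
opening: 0.0164
```

```bash
python3 - <<'E'
from h import *
st=bot.read_state();print(st)
f=eyes.grab_frame("side");save(f,"s8",(160,70,380,300),2.6)
E
```

```text
{'time_s': 13.475, 'joints': array([-0.0795,  0.5619, -0.6706,  1.6023,  0.3789,  1.1097, -0.838 ]), 'joint_vel': array([-0.0005, -0.0007,  0.002 ,  0.0022,  0.0009, -0.0009, -0.0004]), 'tau': array([  0.0469, -68.9866, -12.6323, -34.4079,  -0.0509,  -0.0266,
         0.0005]), 'eef_pos': array([0.571 , 0.3194, 0.0575]), 'tcp_rot': array([ 3.1405, -0.0006,  1.5784]), 'ft_force': array([ 1.4687, -0.4628, -0.3895]), 'torque': array([-0.061 , -0.1001, -0.0488]), 'opening': 0.016362424760258305}
```

View pics/s8.png

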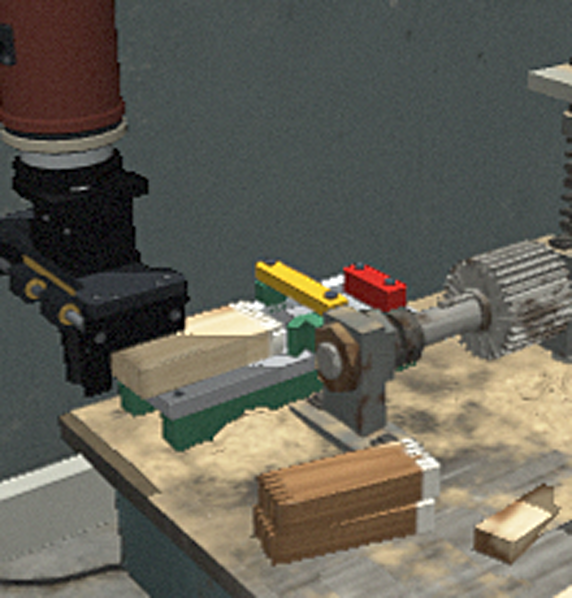

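Call:
apply_moves([
  [[0,0,0],[0,-0.005,0],0.016],
  [[0,0,0],[0,-0.005,0],0.016],
  [[0,0,0],[0,-0.002,0],0.016],
  [[0,0,0],[0,-0.002,0],0.016],
  [[0,0,0],[0,-0.0015,0],0.016],
  [[0,0,0],[0,-0.0015,0],0.016],
  [[0,0,0],[0,-0.0015,0],0.016],
])

```text
time_s: 14.4
eef_pos: [0.5704, 0.3008, 0.0566]
tcp_rot: [-3.142, -0.0, 1.579]
ft_force: [0.1, 0.9, -0.1]
opening: 0.0159
```

Call:
apply_moves([
  [[0,0,0],[0,-0.0015,0],0.016],
  [[0,0,0],[0,-0.0015,0],0.016],
  [[0,0,0],[0,-0.0015,0],0.016],
  [[0,0,0],[0,-0.0015,0],0.016],
])

```text
time_s: 14.9
eef_pos: [0.5705, 0.2946, 0.0565]
tcp_rot: [3.142, -0.0, 1.579]
ft_force: [0.7, 0.9, -0.0]
opening: 0.0158
```

Call:
apply_moves([
  [[0,0,0],[0,-0.0015,0],0.016],
  [[0,0,0],[0,-0.0015,0],0.016],
  [[0,0,0],[0,-0.0015,0],0.016],
  [[0,0,0],[0,-0.0015,0],0.016],
])

```text
time_s: 15.4
eef_pos: [0.5705, 0.2885, 0.0566]
tcp_rot: [3.142, -0.0, 1.578]
ft_force: [1.2, 1.8, -0.0]
opening: 0.016
```

Call:
apply_moves([
  [[0,0,0],[0,-0.0015,0],0.016],
  [[0,0,0],[0,-0.0015,0],0.016],
  [[0,0,0],[0,-0.0015,0],0.016],
  [[0,0,0],[0,-0.0015,0],0.016],
])

```text
time_s: 15.9
eef_pos: [0.5705, 0.2825, 0.0565]
tcp_rot: [-3.142, 0.0, 1.578]
ft_force: [1.2, 1.0, -0.0]
opening: 0.016
```

Call:
apply_moves([
  [[0,0,0],[0,-0.001,0],0.016],
  [[0,0,0],[0,-0.001,0],0.016],
  [[0,0,0],[0,-0.001,0],0.016],
])

```text
time_s: 16.27
eef_pos: [0.5705, 0.2796, 0.0565]
tcp_rot: [-3.142, -0.0, 1.578]
ft_force: [0.1, 0.9, -0.4]
opening: 0.0162
```

```bash
python3 - <<'E'
from h import *
f=eyes.grab_frame("side");save(f,"s9",(180,140,330,260),4)
f=eyes.grab_frame("wrist");save(f,"w9")
E
```

```text
(no output)
```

View pics/s9.png

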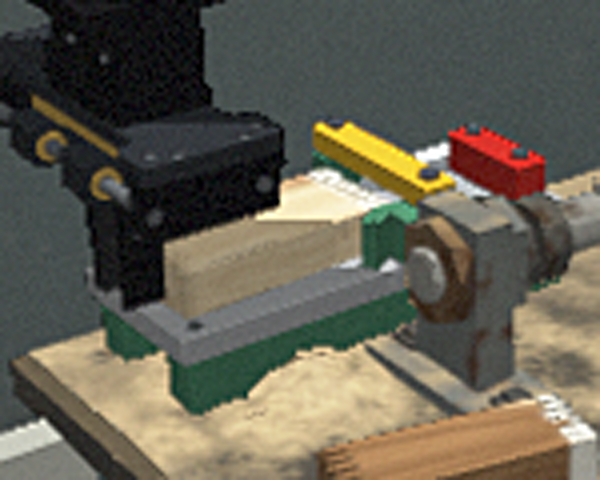

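View pics/w9.png

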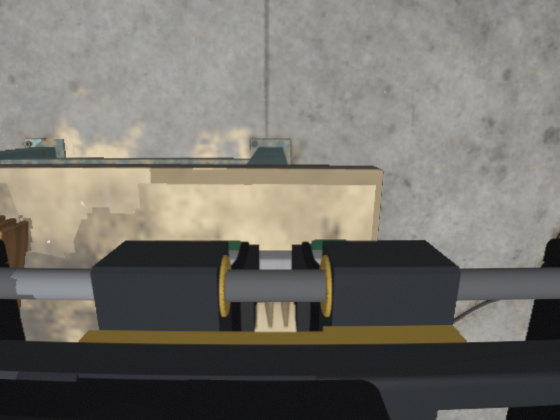

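The block is sliding straight and its white front end is entering beside the green lead-in. Continuing in small steps.

Call:
apply_moves([
  [[0,0,0],[0,-0.001,0],0.016],
  [[0,0,0],[0,-0.001,0],0.016],
  [[0,0,0],[0,-0.001,0],0.016],
  [[0,0,0],[0,-0.001,0],0.016],
])

```text
time_s: 16.88
eef_pos: [0.5705, 0.2756, 0.0565]
tcp_rot: [-3.142, -0.0, 1.578]
ft_force: [-0.2, 1.5, 0.3]
opening: 0.0161
```

Call:
apply_moves([
  [[0,0,0],[0,-0.001,0],0.016],
  [[0,0,0],[0,-0.001,0],0.016],
  [[0,0,0],[0,-0.001,0],0.016],
  [[0,0,0],[0,-0.001,0],0.016],
])

```text
time_s: 17.38
eef_pos: [0.5705, 0.2717, 0.0565]
tcp_rot: [-3.141, -0.0, 1.578]
ft_force: [0.7, 2.8, -0.5]
opening: 0.016
```

Call:
apply_moves([
  [[0,0,0],[0,-0.001,0],0.016],
  [[0,0,0],[0,-0.001,0],0.016],
  [[0,0,0],[0,-0.001,0],0.016],
  [[0,0,0],[0,-0.001,0],0.016],
])

```text
time_s: 17.88
eef_pos: [0.5705, 0.2675, 0.0566]
tcp_rot: [-3.142, -0.0, 1.578]
ft_force: [-1.2, 2.4, -0.3]
opening: 0.0161
```

Call:
apply_moves([
  [[0,0,0],[0,-0.001,0],0.016],
  [[0,0,0],[0,-0.001,0],0.016],
  [[0,0,0],[0,-0.001,0],0.016],
  [[0,0,0],[0,-0.001,0],0.016],
])

```text
time_s: 18.38
eef_pos: [0.5705, 0.2635, 0.0565]
tcp_rot: [-3.142, 0.0, 1.578]
ft_force: [-0.0, 2.6, 0.1]
opening: 0.0158
```

Call:
apply_moves([
  [[0,0,0],[0,-0.001,0],0.016],
  [[0,0,0],[0,-0.001,0],0.016],
  [[0,0,0],[0,-0.001,0],0.016],
  [[0,0,0],[0,-0.001,0],0.016],
])

```text
time_s: 18.88
eef_pos: [0.5705, 0.2596, 0.0566]
tcp_rot: [3.142, -0.0, 1.578]
ft_force: [0.8, 3.2, -0.2]
opening: 0.0159
```

Call:
apply_moves([
  [[0,0,0],[0,-0.001,0],0.016],
  [[0,0,0],[0,-0.001,0],0.016],
  [[0,0,0],[0,-0.001,0],0.016],
  [[0,0,0],[0,-0.001,0],0.016],
  [[0,0,0],[0,-0.001,0],0.016],
  [[0,0,0],[0,-0.001,0],0.016],
])

```text
time_s: 19.62
eef_pos: [0.5705, 0.2536, 0.0565]
tcp_rot: [-3.142, -0.0, 1.578]
ft_force: [1.4, 2.2, -2.0]
opening: 0.0157
```

Call:
apply_moves([
  [[0,0,0],[0,-0.0015,0],0.016],
  [[0,0,0],[0,-0.0015,0],0.016],
  [[0,0,0],[0,-0.0015,0],0.016],
  [[0,0,0],[0,-0.0015,0],0.016],
  [[0,0,0],[0,-0.0015,0],0.016],
  [[0,0,0],[0,-0.0015,0],0.016],
])

```text
time_s: 20.38
eef_pos: [0.5709, 0.2456, 0.057]
tcp_rot: [3.14, -0.002, 1.579]
ft_force: [3.4, 7.2, 0.2]
opening: 0.0164
```

Call:
apply_moves([
  [[0,0,0],[0.0005,-0.0015,0],0.016],
  [[0,0,0],[0,-0.0015,0],0.016],
  [[0,0,0],[0,-0.0015,0],0.016],
  [[0,0,0],[0,-0.0015,0],0.016],
  [[0,0,0],[0,-0.0015,0],0.016],
  [[0,0,0],[0,-0.0015,0],0.016],
])

```text
time_s: 21.12
eef_pos: [0.572, 0.2373, 0.0574]
tcp_rot: [3.139, -0.003, 1.579]
ft_force: [4.6, 8.0, -1.1]
opening: 0.0164
```

Call:
apply_moves([
  [[0,0,0],[0,-0.0015,0],0.016],
  [[0,0,0],[0,-0.0015,0],0.016],
  [[0,0,0],[0,-0.0015,0],0.016],
  [[0,0,0],[0,-0.0015,0],0.016],
  [[0,0,0],[0,-0.0015,0],0.016],
  [[0,0,0],[0,-0.0015,0],0.016],
])

```text
time_s: 21.88
eef_pos: [0.5712, 0.2265, 0.0567]
tcp_rot: [3.141, -0.0, 1.578]
ft_force: [3.1, 3.1, 0.9]
opening: 0.016
```

Call:
apply_moves([
  [[0,0,0],[0,-0.0015,0],0.016],
  [[0,0,0],[0,-0.0015,0],0.016],
  [[0,0,0],[0,-0.0015,0],0.016],
  [[0,0,0],[0,-0.0015,0],0.016],
  [[0,0,0],[0,-0.0015,0],0.016],
  [[0,0,0],[0,-0.0015,0],0.016],
])

```text
time_s: 22.62
eef_pos: [0.5709, 0.2172, 0.0564]
tcp_rot: [-3.141, 0.0, 1.578]
ft_force: [1.2, 1.5, 0.7]
opening: 0.0162
```

The push peaked at 8 N, probably as the front end passed the roller, then fell back. I'll look before going on.

```bash
python3 - <<'E'
from h import *
f=eyes.grab_frame("side");save(f,"s10",(180,140,330,260),4)
f=eyes.grab_frame("top");save(f,"t10",(210,50,410,250),3)
print(bot.read_state()['ft_force'])
E
```

```text
[-0.3434 -0.1473 -0.1948]
```

View pics/s10.png

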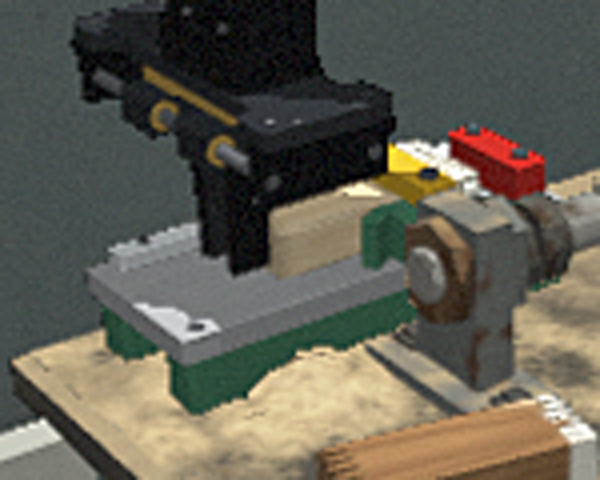

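View pics/t10.png

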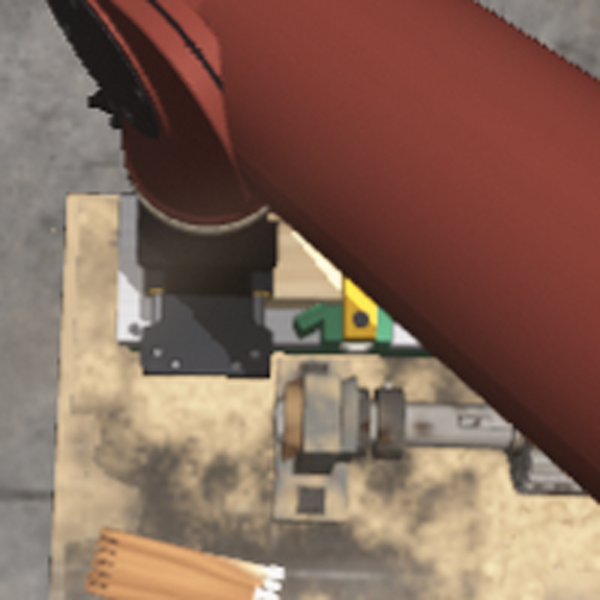

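The block is well under the bar with its rear about 25 mm from home and nothing jammed. Approaching more slowly.

Call:
apply_moves([
  [[0,0,0],[0,-0.001,0],0.016],
  [[0,0,0],[0,-0.001,0],0.016],
  [[0,0,0],[0,-0.001,0],0.016],
  [[0,0,0],[0,-0.001,0],0.016],
  [[0,0,0],[0,-0.001,0],0.016],
  [[0,0,0],[0,-0.001,0],0.016],
])

```text
time_s: 23.48
eef_pos: [0.571, 0.2116, 0.0565]
tcp_rot: [-3.141, 0.0, 1.578]
ft_force: [0.8, 1.6, -0.8]
opening: 0.0161
```

Call:
apply_moves([
  [[0,0,0],[0,-0.001,0],0.016],
  [[0,0,0],[0,-0.001,0],0.016],
  [[0,0,0],[0,-0.001,0],0.016],
  [[0,0,0],[0,-0.001,0],0.016],
  [[0,0,0],[0,-0.001,0],0.016],
])

```text
time_s: 24.1
eef_pos: [0.571, 0.2065, 0.0565]
tcp_rot: [-3.142, 0.0, 1.578]
ft_force: [0.5, 1.7, -1.3]
opening: 0.0158
```

Call:
apply_moves([
  [[0,0,0],[0,-0.001,0],0.016],
  [[0,0,0],[0,-0.001,0],0.016],
  [[0,0,0],[0,-0.001,0],0.016],
])

```text
time_s: 24.48
eef_pos: [0.5711, 0.2035, 0.0566]
tcp_rot: [3.142, -0.0, 1.578]
ft_force: [1.0, 1.5, -0.6]
opening: 0.0158
```

Call:
apply_moves([
  [[0,0,0],[0,-0.001,0],0.016],
  [[0,0,0],[0,-0.001,0],0.016],
  [[0,0,0],[0,-0.001,0],0.016],
])

```text
time_s: 24.85
eef_pos: [0.571, 0.2006, 0.0566]
tcp_rot: [-3.142, -0.0, 1.578]
ft_force: [-0.3, 1.4, -0.3]
opening: 0.0162
```

Call:
apply_moves([
  [[0,0,0],[0,-0.0005,0],0.016],
  [[0,0,0],[0,-0.0005,0],0.016],
  [[0,0,0],[0,-0.0005,0],0.016],
  [[0,0,0],[0,-0.0005,0],0.016],
])

```text
time_s: 25.35
eef_pos: [0.571, 0.1986, 0.0565]
tcp_rot: [-3.142, 0.0, 1.578]
ft_force: [-0.0, 1.6, -0.2]
opening: 0.0159
```

Call:
apply_moves([
  [[0,0,0],[0,-0.0005,0],0.016],
  [[0,0,0],[0,-0.0005,0],0.016],
])

```text
time_s: 25.6
eef_pos: [0.571, 0.1976, 0.0565]
tcp_rot: [-3.142, 0.0, 1.578]
ft_force: [0.9, 1.3, -0.4]
opening: 0.0161
```

Call:
apply_moves([
  [[0,0,0],[0,-0.0005,0],0.016],
  [[0,0,0],[0,-0.0005,0],0.016],
])

```text
time_s: 25.85
eef_pos: [0.571, 0.1966, 0.0565]
tcp_rot: [-3.142, 0.0, 1.578]
ft_force: [1.5, 1.1, -0.4]
opening: 0.0159
```

Call:
apply_moves([
  [[0,0,0],[0,-0.0005,0],0.016],
  [[0,0,0],[0,-0.0005,0],0.016],
])

```text
time_s: 26.1
eef_pos: [0.571, 0.1956, 0.0565]
tcp_rot: [-3.142, -0.0, 1.578]
ft_force: [0.4, 0.6, -0.4]
opening: 0.0159
```

Call:
apply_moves([
  [[0,0,0],[0,-0.0005,0],0.016],
  [[0,0,0],[0,-0.0005,0],0.016],
])

```text
time_s: 26.35
eef_pos: [0.571, 0.1946, 0.0566]
tcp_rot: [-3.142, -0.0, 1.578]
ft_force: [0.4, 1.9, 0.4]
opening: 0.0158
```

Call:
apply_moves([
  [[0,0,0],[0,-0.0005,0],0.016],
  [[0,0,0],[0,-0.0003,0],0.016],
])

```text
time_s: 26.6
eef_pos: [0.571, 0.1944, 0.0566]
tcp_rot: [3.141, -0.001, 1.579]
ft_force: [1.1, 3.9, -2.1]
opening: 0.0161
```

Call:
apply_moves([
  [[0,0,0],[0,-0.0004,0],0.016],
  [[0,0,0],[0,-0.0003,0],0.016],
])

```text
time_s: 26.85
eef_pos: [0.571, 0.1943, 0.0567]
tcp_rot: [3.141, -0.002, 1.579]
ft_force: [1.5, 6.1, -2.6]
opening: 0.0161
```

The stop is felt: the TCP stalls at y=0.1943 while force climbs. One more small increment, then hold.

Call:
apply_moves([
  [[0,0,0],[0,0,0],0.016],
])

```text
time_s: 26.98
eef_pos: [0.571, 0.1944, 0.0567]
tcp_rot: [3.141, -0.002, 1.579]
ft_force: [1.8, 5.5, -2.2]
opening: 0.0157
```

Call:
apply_moves([
  [[0,0,0],[0,-0.0003,0],0.016],
  [[0,0,0],[0,0,0],0.016],
])

```text
time_s: 27.22
eef_pos: [0.571, 0.1944, 0.0567]
tcp_rot: [3.141, -0.002, 1.58]
ft_force: [1.6, 6.8, -1.8]
opening: 0.0158
```

Call:
apply_moves([
  [[0,0,0],[0,-0.0002,0],0.016],
  [[0,0,0],[0,0,0],0.016],
])

```text
time_s: 27.48
eef_pos: [0.571, 0.1943, 0.0568]
tcp_rot: [3.141, -0.002, 1.58]
ft_force: [2.3, 7.6, -1.9]
opening: 0.0158
```

Call:
apply_moves([
  [[0,0,0],[0,0,0],0.016],
  [[0,0,0],[0,0,0],0.016],
])

```text
time_s: 27.72
eef_pos: [0.571, 0.1943, 0.0567]
tcp_rot: [3.141, -0.002, 1.58]
ft_force: [2.2, 7.3, -1.2]
opening: 0.016
```

Call:
apply_moves([
  [[0,0,0],[0,0,0],0.016],
  [[0,0,0],[0,0,0],0.016],
  [[0,0,0],[0,0,0],0.016],
])

```text
time_s: 28.1
eef_pos: [0.571, 0.1943, 0.0568]
tcp_rot: [3.141, -0.002, 1.58]
ft_force: [1.6, 6.9, -1.3]
opening: 0.0161
```

Call:
apply_moves([
  [[0,0,0],[0,-0.0002,0],0.016],
  [[0,0,0],[0,0,0],0.016],
  [[0,0,0],[0,0,0],0.016],
])

```text
time_s: 28.48
eef_pos: [0.571, 0.1943, 0.0568]
tcp_rot: [3.141, -0.002, 1.58]
ft_force: [2.6, 7.8, -3.0]
opening: 0.016
```

Call:
apply_moves([
  [[0,0,0],[0,0,0],0.016],
  [[0,0,0],[0,0,0],0.016],
  [[0,0,0],[0,0,0],0.016],
  [[0,0,0],[0,0,0],0.016],
  [[0,0,0],[0,0,0],0.016],
  [[0,0,0],[0,0,0],0.016],
  [[0,0,0],[0,0,0],0.016],
  [[0,0,0],[0,0,0],0.016],
])

```text
time_s: 29.48
eef_pos: [0.571, 0.1943, 0.0568]
tcp_rot: [3.141, -0.002, 1.58]
ft_force: [1.7, 8.4, -2.1]
opening: 0.0158
```

```bash
python3 - <<'E'
from h import *
f=eyes.grab_frame("side");save(f,"s11",(180,140,330,260),4)
F=[]
for i in range(4):
    eyes.grab_frame("side");F.append(bot.read_state()['ft_force'])
print(np.array(F))
E
```

```text
[[ 1.8892  7.0213 -2.3453]
 [ 1.6023  7.7441 -2.5342]
 [ 2.7702  7.6592 -1.8003]
 [ 2.9701  8.5954 -2.0277]]
```

View pics/s11.png

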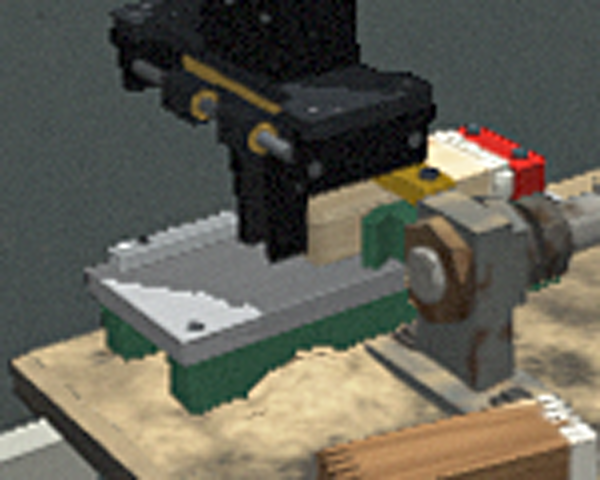

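The white end sits against the red stop and was held at about 8 N for over a second. Backing off.

Call:
apply_moves([
  [[0,0,0],[0,0.002,0],0.016],
  [[0,0,0],[0,0.01,0],0.016],
  [[0,0,0],[0,0.03,0],0.016],
  [[0,0,0],[0,0.05,0.03],0.016],
  [[0,0,0],[0,0.04,0.05],0.016],
  [[0,0,0],[-0.02,0.03,0.05],0.016],
  [[0,0,0],[-0.04,0.02,0.04],0.016],
  [[0,0,0],[-0.05,0.02,0],0.016],
  [[0,0,0],[-0.05,0.02,0],0.016],
  [[0,0,0],[0,0,0],0.016],
  [[0,0,0],[0,0,0],0.016],
])

```text
time_s: 31.1
eef_pos: [0.4115, 0.413, 0.2253]
tcp_rot: [3.141, 0.001, 1.578]
ft_force: [0.9, 0.5, -0.1]
opening: 0.0159
```

```bash
python3 - <<'E'
from h import *
print(bot.read_state())
f=eyes.grab_frame("side");save(f,"s12",(180,140,330,300),3.7)
f=eyes.grab_frame("top");save(f,"t12",(210,90,410,290),3)
E
```

```text
{'time_s': 31.1, 'joints': array([-0.1921,  0.2922, -0.8112,  1.596 ,  0.217 ,  1.3471, -1.0235]), 'joint_vel': array([ 0.0195,  0.0146,  0.0189, -0.013 ,  0.0008, -0.0003,  0.0014]), 'tau': array([ -2.0243, -52.5906, -10.0139, -39.1994,  -0.3416,  -0.0367,
        -0.045 ]), 'eef_pos': array([0.4115, 0.413 , 0.2253]), 'tcp_rot': array([3.141 , 0.0011, 1.578 ]), 'ft_force': array([ 0.8565,  0.4949, -0.1166]), 'torque': array([-0.0047, -0.0738, -0.0121]), 'opening': 0.015854349262836277}
```

View pics/s12.png

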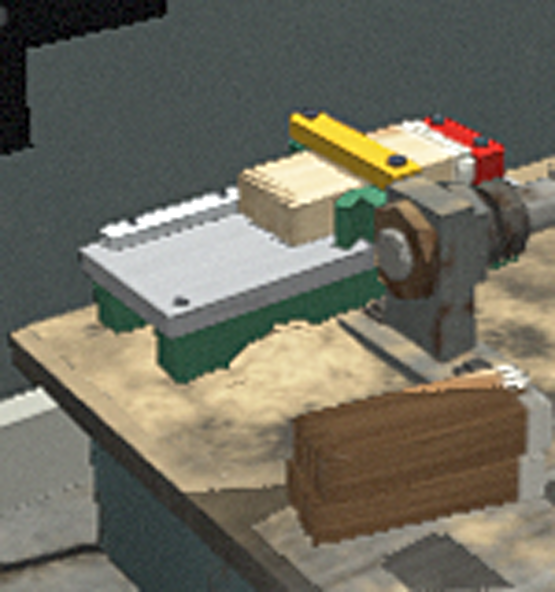

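View pics/t12.png

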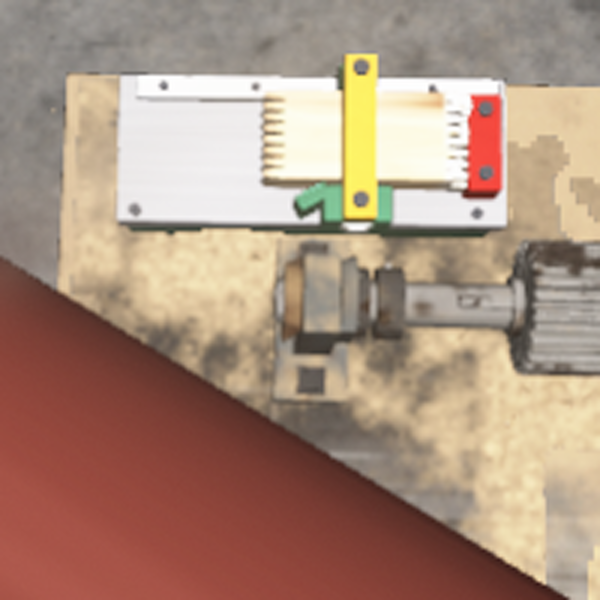

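```bash
python3 - <<'E'
from h import *
c=cam("top");T=lambda u,v:(210+u/3,90+v/3)
f=eyes.grab_frame("top").astype(int)
# near-edge of the block: per column, strongest vertical drop of redness-blueness (wood is yellow)
yel=f[:,:,0]-f[:,:,2]
for (lo,hi) in [((300,322)),((338,356))]:
    pts=[]
    for u in range(lo,hi):
        col=yel[115:160,u]; m=np.where(col>25)[0]
        if len(m): pts.append((u,115+m.min(),115+m.max()))
    print(pts)
E
```

```text
[(300, np.int64(121), np.int64(151)), (301, np.int64(121), np.int64(151)), (302, np.int64(121), np.int64(151)), (303, np.int64(121), np.int64(151)), (304, np.int64(121), np.int64(151)), (305, np.int64(121), np.int64(151)), (306, np.int64(121), np.int64(151)), (307, np.int64(121), np.int64(151)), (308, np.int64(121), np.int64(152)), (309, np.int64(121), np.int64(151)), (310, np.int64(121), np.int64(152)), (311, np.int64(121), np.int64(152)), (312, np.int64(121), np.int64(152)), (313, np.int64(121), np.int64(151)), (314, np.int64(121), np.int64(151)), (315, np.int64(121), np.int64(150)), (316, np.int64(121), np.int64(150)), (317, np.int64(121), np.int64(149)), (318, np.int64(121), np.int64(150)), (319, np.int64(121), np.int64(150)), (320, np.int64(121), np.int64(150)), (321, np.int64(121), np.int64(150))]
[(338, np.int64(121), np.int64(150)), (339, np.int64(121), np.int64(151)), (340, np.int64(121), np.int64(151)), (341, np.int64(121), np.int64(152)), (342, np.int64(121), np.int64(152)), (343, np.int64(121), np.int64(152)), (344, np.int64(121), np.int64(152)), (345, np.int64(121), np.int64(152)), (346, np.int64(121), np.int64(152)), (347, np.int64(121), np.int64(152)), (348, np.int64(121), np.int64(152)), (349, np.int64(121), np.int64(152)), (350, np.int64(121), np.int64(152)), (351, np.int64(121), np.int64(152)), (352, np.int64(121), np.int64(152)), (353, np.int64(120), np.int64(152)), (354, np.int64(120), np.int64(152)), (355, np.int64(120), np.int64(152))]
```

```bash
python3 - <<'E'
from h import *
c=cam("top")
fs=np.mean([eyes.grab_frame("top").astype(float) for _ in range(2)],0)
yel=fs[:,:,0]-fs[:,:,2]; g=fs.mean(2)
def cross(col,r0,r1,th):
    for r in range(r0,r1):
        a,b=col[r]-th,col[r+1]-th
        if a*b<=0 and a!=b: return r+a/(a-b)
us=list(range(303,323))+list(range(339,354))
E=np.array([(u,cross(yel[:,u],116,126,28)) for u in us],float)
P=np.array([onz(c,e,.076) for e in E]);k=np.polyfit(P[:,1],P[:,0],1);print("block far edge: yaw",-k[0],"x@.12",np.polyval(k,.12),np.std(P[:,0]-np.polyval(k,P[:,1])))
print(g[112:130,270].round(),g[155:172,270].round())
# gauge near plate edge: bright plate -> dark
Q=np.array([(u,cross(g[:,u],158,172,110)) for u in list(range(255,300))+list(range(348,374))],dtype=float);Q=Q[~np.isnan(Q[:,1])]
P=np.array([onz(c,e,.05) for e in Q]);k=np.polyfit(P[:,1],P[:,0],1);print("plate near edge: yaw",-k[0],"x@.12",np.polyval(k,.12),np.std(P[:,0]-np.polyval(k,P[:,1])))
# fence inner edge
Q=np.array([(u,cross(g[:,u],117,128,210)) for u in range(258,296)],dtype=float);Q=Q[~np.isnan(Q[:,1])]
if len(Q)>5:
  P=np.array([onz(c,e,.06) for e in Q]);k=np.polyfit(P[:,1],P[:,0],1);print("fence: yaw",-k[0],"x@.12",np.polyval(k,.12),len(Q),np.std(P[:,0]-np.polyval(k,P[:,1])))
E
```

```text
block far edge: yaw 0.06701881470931913 x@.12 0.6025795449338869 0.0010480831002233541
[156. 154. 153. 240. 251. 252. 252. 252. 252. 251. 204. 191. 232. 237.
 236. 235. 236. 237.] [238. 237. 238. 238. 238. 238. 239. 239. 207. 122.  81.  70. 172. 212.
 210. 206. 202.]
plate near edge: yaw 0.012870766484232249 x@.12 0.5223407990584797 0.00019981646280648263
fence: yaw 0.0319337876018849 x@.12 0.6078082315608883 38 0.0027730278005018427
```

```bash
python3 - <<'E'
from h import *
f=eyes.grab_frame("top");save(f,"t13",(285,105,385,170),8)
E
```

```text
(no output)
```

View pics/t13.png

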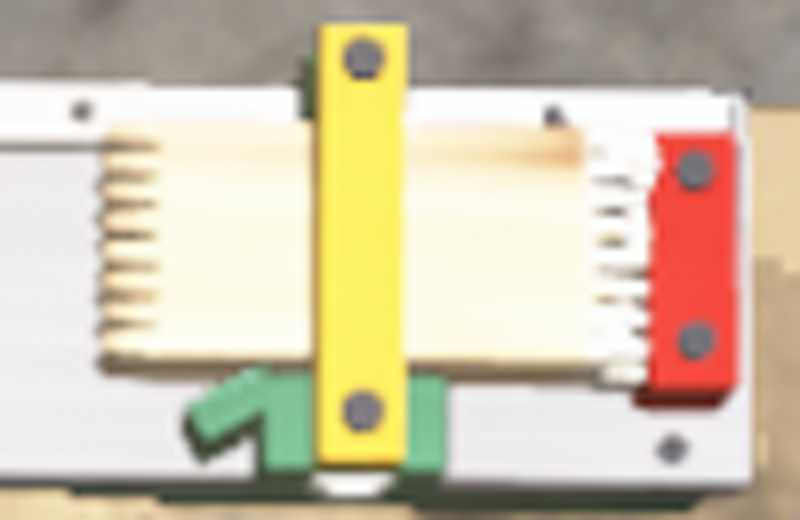

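In the zoomed view the block's long edges are parallel to the plate edge (slopes 0.019 vs 0.016) and its white teeth touch the red stop at u≈650. My automatic yellow-channel fit of the far edge gave an implausible yaw (0.067 rad, with 1 mm scatter, over the blown-out wood/fence boundary), so I trust the clearer edges. Handing in.

```bash
python3 - <<'E'
from h import *
print(bot.sign_off(), bot.read_state()['time_s'])
E
```

```text
the job is handed in; nothing more can be done
the job is handed in; nothing more can be done
```

The block cleared the height limit. It went under the bar and is now fully home against the red stop, released. I handed the job in at about 31 s on the robot's clock; no verdict was reported.

**What I did:**
- **Placing:** I lifted the block off the stack and laid it flat on the plate before the bar, about −4 mm, +80 mm in the gauge frame.
- **Sliding:** I pushed it in from behind with nearly closed fingers. Drag was about 1–3 N, with a brief reading of 8 N, probably at the roller.
- **Holding:** The stop was felt at TCP y = 0.194 m. I held at about 7–8.5 N for over a second, and no reading went above 8.6 N. I then backed the arm well clear.

**Last checks:**
- **Position:** In the pictures the white end touches the stop. The block's edges run parallel to the plate and fence to within about 0.01 rad, and nothing touches the robot.
- **Stack and nut:** The two dark blocks look unmoved in the side view. I did not re-check the nut after the release; the arm was never near it.
- **Disagreed:** An automatic fit of the block's far edge gave 0.067 rad of yaw, over the 0.04 rad limit. It had 1 mm of scatter because the wood and fence are both overexposed there, so I discarded it for the clearer near edge.
- **Force:** Forces are wrist readings at the end of each move, so peaks within a move could have been missed. The force on the stop itself was not measured separately.

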